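Set the click-wheel egg timer and start it

ROBOT

A 6-joint arm with a two-finger parallel gripper is mounted at the origin on a cart in front of the work surface, level with it; the furniture and walls round the work are solid. World frame = base frame: x ahead of the robot, y to its left, z up, the work surface at z = 0. Lengths are in m, angles in rad, forces in N, time in s.
With the tool pointing down it reaches from about 0.375 to 0.925 m from the base axis. Payload 5.7 kg.
Tool frame: the origin (TCP) lies midway between the tips of the shut fingers; the grasp point (between the pads) lies 19 mm behind it; z points along the fingers, y is the line along which they close (so a half turn about z gives the same grasp; the last joint's range is limited). The gripper opens to 88 mm and grips with 3 to 60 N. Pads are 20 mm wide; open, the fingers measure 115 mm over their backs; the gripper's body (75 mm by 178 mm) begins 61 mm behind the grasp point.
Start: joints at [1.132, 0.359, 1.51, -0, 1.272, -0.115], TCP at [0.191, 0.569, 0.195] pointing down, gripper open.
Joint ranges: [-2.97, 2.97], [-1.01, 2.36], [0.21, 2.38], [-0.96, 4.11], [0.2, 2.71], [-2.98, 2.98]. Speed limits (rad/s): [2.39, 2.39, 3.14, 3.14, 3.14, 3.14].

INTERFACE

Orientations are given as a unit quaternion [x, y, z, w].
In Python, from bench import move_ptp, servo_line, goto_joints, move_gripper, sleep, inverse_kinematics, capture, PlanningError, close_job, spot_in, silhouettes, current_clock, current_joint_pos, current_qvel, current_joint_torque, current_position, current_orientation, current_force, current_torque, current_finger_gap, current_grip_force gives the robot as it stands. Calls block until the motion is done:
- move_ptp(position, orientation): joint-space move of the TCP to a pose.
- servo_line(position, orientation=None, rate=0.15, contact_N=None): straight line of the TCP; orientation=None keeps the orientation; rate is the mean speed in m/s. With contact_N (N) it stops when the force on the tool has changed by that much, and returns True; else False.
- goto_joints(angles): joint-space move.
- move_gripper(opening): finger opening in m; the grip force is fixed at half the most; returns when the fingers have stopped.
- sleep(seconds).
- inverse_kinematics(position, orientation): joint angles nearest the present ones, or None.
- capture(name): name is "side" or "top"; returns a dict with "image" (384x512x3 uint8, blue, green, red), "range_z" (384x512 float32, m along the optical axis (not along the pixel's ray), 0 where there is no reading), "intrinsics" (3x3 intrinsics, pixels), "k1" (the pictures are not rectified: a ray, as slopes to the right and down, at radius r is drawn at 1 + k1 r^2 times it, then the intrinsics apply), "R" (3x3) and "t" (3): a world point X has camera coordinates R X + t. Camera axes: x right, y down, z forward; pixel columns grow to the right and rows downward; lengths in m; the calibration is good to about 2 mm. A picture is of the moment at which its call begins.
A pose or a line that the arm cannot do raises PlanningError and nothing moves.
- close_job(): hands the job in; it is judged then, once.
Trained networks look in the newest picture that a camera, given by its name, has taken for a name from the list of things; names that differ only in an ending like _2 or _b are one class to them, and where a whole thing is asked for, a point or a joint stands for the part that bears it (a point fixed in the world has none). Each returns a list of dicts, best first, with "conf" (0 to 1); they miss things now and then, are a little off and sometimes report something else, mostly with a low value. They report only what shows in the picture. A call takes as long as a camera call.
- spot_in(camera, query): "xy" ([column, row] in pixels, amid what is visible of it).
- silhouettes(camera, query): "region" (384x512 bool, what is visible of it) and "xy" ([column, row] in pixels, amid what is visible of it).
Readings, each from a call of its own:
- current_clock(): time.
- current_joint_pos(): joint angles.
- current_qvel(): joint speeds.
- current_joint_torque(): joint torques, N m.
- current_position(): TCP position.
- current_orientation(): TCP orientation.
- current_force(): force on the tool from outside, world axes, zero at the start.
- current_torque(): the same for the moment, N m.
- current_finger_gap(): finger opening in m.
- current_grip_force(): force on a finger pad.
Only numpy, scipy, OpenCV 4.12 (cv2) and the standard library are available. Lean on these libraries where they do the work, as an engineer would, in place of code of your own. Each camera call takes 0.05 s, during which the arm holds its last target. There are 200 camera calls.

TASK

Set the egg timer: with a fingertip, flick the paddle wheel forward (its top away from you), click by click, until the green paddle rests at the front between the two black pointers, without running past it; only then press the red start button fully down and let it come up again. Nothing is to be gripped or lifted: leave the timer standing where it is and do not disturb the things around it.

Things in the scene. Friction and masses are not known exactly. Their poses are not given: they have to be found in the camera images.
- timer: White tabletop egg timer, loose, about 1.6 kg on rubber feet: base plate 124 mm (x) by 150 mm (y), its top 24 mm high. Origin: centre of its underside, z up. Its +x points away from the robot (forward) and +y to the robot's left, give or take 0.35 rad of yaw. Paddle wheel on its left part, button on its right part.
- wheel_axle (a point): Centre of the wheel, on its axle (along the timer's y), at [0, 25, 58] mm in the timer's frame. Hub radius 18 mm; six flat radial paddles 60 degrees apart, 28 mm wide along the axle, 8 mm thick, tips 48 mm from the axle. At rest in a click the paddles stand, from upright: 15 degrees back towards the robot, 75 degrees back (the front paddle), 45 degrees forward, and so on.
- wheel_top (a point): Point 48 mm above the axle, 106 mm above the worktop. The nearly upright paddle's tip is 12 mm nearer the robot than this. A fingertip lowered just behind that paddle, its end 16 mm below this point, then pushed straight along the timer's +x until its front is 23 mm beyond this point, turns one click; the next paddle comes up behind the finger. Then lift out.
- pointers (a point): Tip of the front paddle, at [-46, 25, 70] mm in the timer's frame; two small black cone pointers on thin white arms stand either side of it, aimed at it. The white cheeks beside the wheel, 17 to 28 mm from its middle plane, reach 80 mm above the worktop.
- wheel (a joint): Wheel turn, rad, growing as its top moves forward (timer's +x) and its front rises. Clicks every 1.047: front paddle is red at 0, then orange 1.047, yellow 2.094, white 3.142, green 4.189, blue 5.236. Starts at red, orange or yellow. Past half way it springs on to the next click, before that it springs back; damped. Stops at -0.5 and 5.7. Takes 1 to 3 N at a paddle tip.
- start_top (a point): Centre of the top face of the red round start button (32 mm across) on the right part of the timer; pressed straight down.
- start (a joint): Start button, m: 0 up, 0.006 fully down; spring, 4 N at full travel; comes up when let go.
- garlic: Bystander: a garlic bulb about 60 mm across and 58 mm high, loose, left of the timer. Origin at its underside.
- espresso_cup: Bystander: a small white espresso cup with a green flower, 62 by 89 by 52 mm high, loose, right of the timer. Origin at its underside.
- stock_box: Bystander: a small dark blue carton, 34 by 52 by 32 mm high, loose, behind the timer. Origin at its underside.

How it is judged:
By the outcome, as a careful person would: the job done as asked, in the order asked, and still so for the second after the job is handed in, with the robot touching nothing.
It also fails if it takes over 48 s, if anything falls off the work surface, if the arm or the gripper's body presses on something with over 40 N, if the wrist force passes 120 N, or if a joint passes its speed limit or range.

## Working session

There is one attempt and no reset: what is moved stays moved. The work goes in short steps, each a Python script; the robot and the scene stay as the last script left them, time stands still between calls to the robot, and variables do not carry over. Pictures are saved under pics/ and viewed, at most 10 in all, crops included, and the job is handed in when it is done.

```bash
mkdir -p pics; cat > h.py <<'E'
import numpy as np, cv2
from bench import *
def rays(c,px):
    K=np.array(c["intrinsics"]);k=float(c["k1"])
    d=np.array([[k,0,0,0,0.]])
    return cv2.undistortPoints(np.array(px,float).reshape(-1,1,2),K,d[0]).reshape(-1,2)
def world(c,px):
    px=np.array(px).reshape(-1,2);z=c["range_z"][px[:,1].astype(int),px[:,0].astype(int)]
    s=rays(c,px);P=np.c_[s*z[:,None],z]
    return (P-np.ravel(c["t"]))@np.array(c["R"]),z
def pix(c,X):
    R=np.array(c["R"]);p=cv2.projectPoints(np.array(X,float).reshape(-1,1,3),cv2.Rodrigues(R)[0],np.array(c["t"],float).ravel(),np.array(c["intrinsics"],float),np.array([float(c["k1"]),0,0,0,0]))[0]
    return p.reshape(-1,2)
E
python3 - <<'E'
from h import *
for n in("side","top"):
    c=capture(n);cv2.imwrite(f"pics/{n}0.png",c["image"])
    print(n,"cam at",(-np.array(c["R"]).T@np.ravel(c["t"])).round(3),np.ravel(c["k1"]))
    for q in("timer","wheel_axle","wheel_top","pointers","start_top","garlic","espresso_cup","stock_box"):
        for o in spot_in(n,q)[:2]:
            X,z=world(c,[o["xy"]]);print(q,round(o["conf"],2),np.round(o["xy"]),X.round(3))
    s=silhouettes(n,"timer")
    if s:
        r=s[0]["region"];v,u=np.nonzero(r);X,z=world(c,np.c_[u,v]);X=X[z>0]
        np.save(f"{n}_pts.npy",X)
        P=X[abs(X[:,2]-.024)<.004]
        print(len(X),len(P),cv2.minAreaRect((P[:,:2]*1000).astype(np.float32)))
    s=silhouettes(n,"start_top")
    if s:
        v,u=np.nonzero(s[0]["region"]);X,z=world(c,np.c_[u,v]);print("start region",s[0]["conf"],np.median(X[z>0],0),len(X))
print(current_clock())
E
```

```text
side cam at [0.077 0.497 0.529] [-0.04622955]
timer 0.75 [274. 233.] [[ 0.45  -0.042  0.07 ]]
timer 0.38 [295. 211.] [[ 0.473 -0.149  0.055]]
wheel_axle 0.97 [276. 233.] [[ 0.47  -0.079  0.04 ]]
wheel_top 0.64 [273. 235.] [[ 0.471 -0.07   0.04 ]]
pointers 0.68 [276. 235.] [[ 0.467 -0.074  0.039]]
start_top 0.69 [295. 214.] [[ 0.467 -0.142  0.055]]
garlic 0.87 [205. 253.] [[0.539 0.046 0.033]]
garlic 0.37 [272. 218.] [[ 0.48  -0.077  0.071]]
espresso_cup 0.87 [332. 204.] [[ 0.433 -0.231  0.048]]
espresso_cup 0.5 [295. 211.] [[ 0.473 -0.148  0.056]]
stock_box 0.9 [232. 215.] [[ 0.589 -0.086  0.03 ]]
3612 1469 ((485.0638427734375, -98.57998657226562), (146.3365020751953, 125.64434051513672), 75.8825454711914)
start region 0.58 [ 0.47139738 -0.14124607  0.05563129] 148
top cam at [ 0.433 -0.168  0.981] [0.04806345]
timer 0.75 [234. 220.] [[ 0.485 -0.11   0.026]]
wheel_axle 0.77 [235. 225.] [[ 0.474 -0.112  0.026]]
wheel_top 0.88 [232. 221.] [[ 0.48  -0.108  0.052]]
wheel_top 0.51 [219. 216.] [[ 0.49  -0.079  0.073]]
pointers 0.96 [230. 219.] [[ 0.485 -0.104  0.078]]
pointers 0.23 [295. 241.] [[ 0.44  -0.255  0.004]]
start_top 0.19 [177. 192.] [[0.545 0.023 0.043]]
garlic 0.88 [177. 194.] [[0.542 0.024 0.039]]
espresso_cup 0.57 [296. 239.] [[ 0.445 -0.258  0.007]]
stock_box 0.71 [295. 239.] [[ 0.445 -0.255  0.008]]
stock_box 0.55 [231. 171.] [[ 0.6   -0.099  0.031]]
3339 1856 ((484.70855712890625, -103.93982696533203), (148.65277099609375, 122.7478256225586), 75.80154418945312)
start region 0.56 [ 0.47324099 -0.14859112  0.05473154] 127
1.1
```

```bash
python3 - <<'E'
from h import *
a=cv2.imread("pics/side0.png")[150:310,170:370];b=cv2.imread("pics/top0.png")[150:270,150:320]
cv2.imwrite("pics/c0.png",np.vstack([cv2.resize(a,(400,320)),]) if 0 else np.hstack([cv2.resize(a,(400,320)),cv2.resize(b,(400,320))]))
X=np.load("top_pts.npy");Y=np.load("side_pts.npy")
for n,A in(("top",X),("side",Y)):
    th=np.deg2rad(75.8-90);x=np.array([np.cos(th),np.sin(th)]);y=np.array([-x[1],x[0]])
    L=np.c_[(A[:,:2]-[.485,-.103])@x,(A[:,:2]-[.485,-.103])@y,A[:,2]]
    for z0,z1 in((.018,.03),(.045,.065),(.07,.085),(.09,.12)):
        m=L[(L[:,2]>z0)&(L[:,2]<z1)];print(n,z0,len(m),np.percentile(m,[2,50,98],axis=0).round(3).tolist() if len(m) else'')
    
E
```

```text
top 0.018 2015 [[-0.059, -0.073, 0.019], [0.001, -0.012, 0.023], [0.06, 0.071, 0.027]]
top 0.045 371 [[-0.023, -0.066, 0.045], [0.001, -0.04, 0.053], [0.045, 0.042, 0.065]]
top 0.07 413 [[-0.045, -0.003, 0.07], [-0.0, 0.024, 0.075], [0.022, 0.051, 0.083]]
top 0.09 92 [[-0.015, 0.011, 0.09], [-0.008, 0.023, 0.099], [0.034, 0.037, 0.106]]
side 0.018 1623 [[-0.062, -0.064, 0.019], [-0.034, 0.035, 0.024], [0.053, 0.076, 0.029]]
side 0.045 396 [[-0.022, -0.06, 0.045], [-0.006, -0.031, 0.054], [0.021, 0.056, 0.064]]
side 0.07 476 [[-0.047, 0.001, 0.07], [-0.009, 0.032, 0.075], [0.023, 0.055, 0.084]]
side 0.09 124 [[-0.016, 0.016, 0.091], [-0.012, 0.03, 0.096], [0.031, 0.041, 0.105]]
```

View pics/c0.png

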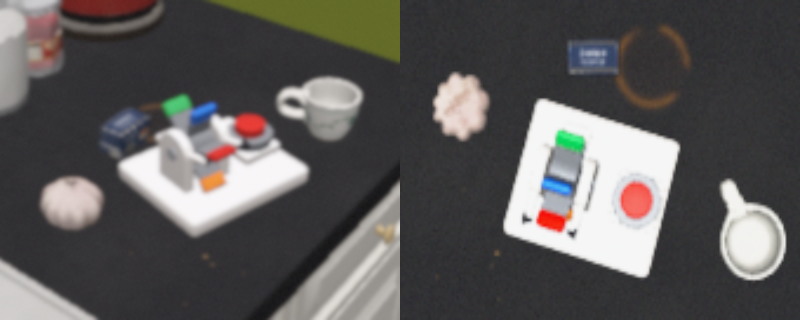

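The crops show the red paddle at the front between the pointers (right crop, about 552,222) and blue upright. Green leans forward, and the button is at 637,200. The wheel is therefore at red, so it needs four clicks. I'll do one click first and check it.

```bash
cat >> h.py <<'E'
from scipy.spatial.transform import Rotation as Ro
TH=np.deg2rad(75.8-90);C=np.array([.485,-.1025]);ex=np.array([np.cos(TH),np.sin(TH)]);ey=np.array([-ex[1],ex[0]])
def P(x,y,z): return np.r_[C+x*ex+y*ey,z]
Q=Ro.from_matrix(np.c_[np.r_[ex,0],np.r_[-ey,0],[0,0,-1]]).as_quat()
XS,XE,Y=-.032,.013,.025
def click():
    a=servo_line(P(XS,Y,.090),rate=.1,contact_N=8)
    b=False if a else servo_line(P(XE,Y,.090),rate=.06,contact_N=14)
    f=current_force()
    servo_line(P(current_position()[:2]@ex-C@ex,Y,.122),rate=.1)
    print("contact",a,b,np.round(f,1),"t",current_clock())
def shot(name):
    im=[]
    for n,(r0,r1,c0,c1) in(("side",(170,270,215,340)),("top",(170,270,175,300))):
        c=capture(n);im.append(cv2.resize(c["image"][r0:r1,c0:c1],(400,320),interpolation=cv2.INTER_CUBIC))
    cv2.imwrite(f"pics/{name}.png",np.hstack(im))
E
python3 - <<'E'
from h import *
q=None
for s in(0,np.pi):
    qq=(Ro.from_quat(Q)*Ro.from_euler('z',s)).as_quat();j=inverse_kinematics(P(XS,Y,.13),qq);print(s,np.round(j,2) if j is not None else None)
    if j is not None and (q is None or abs(j[5]-current_joint_pos()[5])<q[0]): q=(abs(j[5]-current_joint_pos()[5]),qq)
np.save("q.npy",q[1])
move_gripper(0);print(current_clock(),current_finger_gap())
move_ptp(P(XS,Y,.13),q[1]);print(current_clock(),current_position(),P(XS,Y,.13))
click()
servo_line(P(XS,Y,.122),rate=.12)
shot("k1");print(current_clock())
E
```

```text
0 [-0.3   0.24  1.87 -0.    1.03  1.52]
3.141592653589793 [-0.3   0.24  1.87 -0.    1.03 -1.62]
2.4417 0.000451728034182751
4.9167 [ 0.46038465 -0.06986235  0.13009165] [ 0.46011043 -0.07041403  0.13      ]
contact False False [-0.6 -0.5 -0.9] t 6.8333
7.45
```

View pics/k1.png

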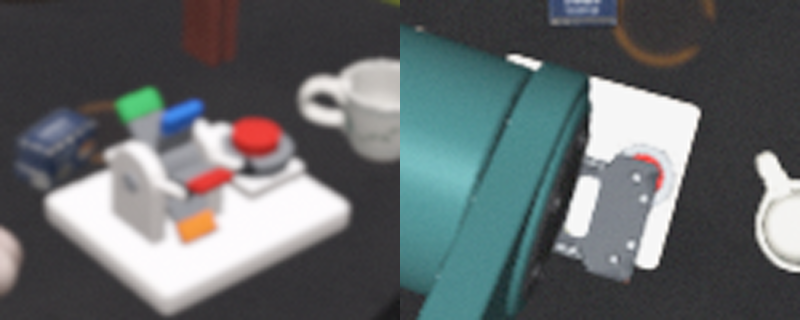

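```bash
python3 - <<'E'
from h import *
print(current_position(),P(XS,Y,.122),Ro.from_quat(current_orientation()).as_matrix().round(2).tolist(),current_finger_gap())
for n in("side","top"):
    c=capture(n);cv2.imwrite(f"pics/{n}2.png",c["image"])
    print(n,pix(c,[current_position(),P(0,Y,.106),P(-.046,.025,.07)]).round(1).tolist())
    for q in("wheel_top","start_top"):
        for o in spot_in(n,q)[:1]:print(q,o["conf"],o["xy"],world(c,[o["xy"]])[0].round(3))
    if n=="side":print(world(c,[[281,175],[281,182]])[0].round(3))
E
python3 -c "
import cv2,numpy as np
cv2.imwrite('pics/c2.png',np.hstack([cv2.resize(cv2.imread(f'pics/{n}2.png'),(400,300)) for n in('side','top')]))"
```

```text
[ 0.46129629 -0.07080142  0.12211754] [ 0.46011043 -0.07041403  0.122     ] [[-0.97, 0.25, 0.0], [0.25, 0.97, -0.0], [-0.0, -0.0, -1.0]] 0.0006571877009228084
side [[278.6, 199.8], [267.6, 200.5], [282.9, 227.4]]
wheel_top 0.76 [270.6, 235.0] [[ 0.472 -0.064  0.043]]
start_top 0.73 [296.0, 211.5] [[ 0.471 -0.15   0.054]]
[[ 0.451 -0.06   0.181]
 [ 0.451 -0.061  0.167]]
top [[212.0, 228.6], [217.0, 214.7], [212.8, 235.9]]
wheel_top 0.78 [252.2, 211.5] [[ 0.506 -0.152  0.023]]
```

View pics/c2.png

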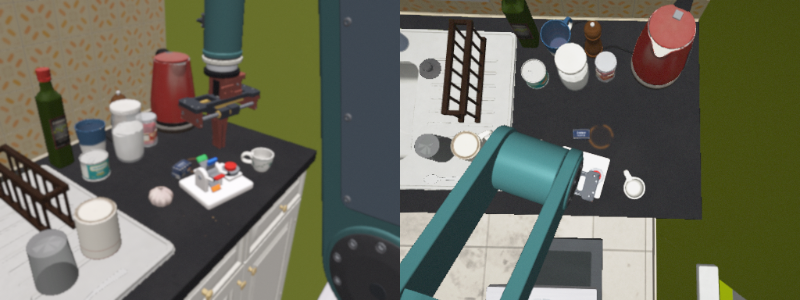

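```bash
python3 - <<'E'
from h import *
c=capture("side")
v,u=np.mgrid[120:260,255:310];X,z=world(c,np.c_[u.ravel(),v.ravel()])
d=np.linalg.norm(X[:,:2]-current_position()[:2],axis=1)
m=(z>0)&(d<.03)&(X[:,2]>.112);A=X[m];px=np.c_[u.ravel(),v.ravel()][m]
for h in np.arange(.112,.21,.006):
    k=(A[:,2]>=h)&(A[:,2]<h+.006)
    if k.any():print(round(h,3),k.sum(),A[k].mean(0).round(3),px[k].mean(0).round(1),px[k].min(0),px[k].max(0))
for r in range(176,206,2):print(r,c["image"][r,281].tolist(),world(c,[[281,r]])[0].round(3).tolist())
E
```

```text
0.148 18 [ 0.455 -0.064  0.152] [280.1 187.8] [272 185] [287 190]
0.154 47 [ 0.456 -0.063  0.157] [279.5 185.6] [272 182] [287 189]
0.16 51 [ 0.455 -0.063  0.163] [279.7 182.6] [272 179] [287 186]
0.166 48 [ 0.456 -0.063  0.169] [279.3 179.4] [272 175] [287 183]
0.172 47 [ 0.456 -0.063  0.175] [279.6 176.4] [272 173] [287 179]
0.178 49 [ 0.456 -0.063  0.181] [280.  173.3] [272 170] [288 176]
0.184 46 [ 0.455 -0.063  0.187] [280.4 170.6] [272 168] [288 173]
0.19 56 [ 0.455 -0.062  0.193] [280.2 167.4] [271 163] [289 171]
0.196 58 [ 0.455 -0.062  0.199] [280.  164.4] [271 161] [289 168]
0.202 60 [ 0.454 -0.063  0.205] [281.1 161.2] [271 158] [290 164]
0.208 61 [ 0.455 -0.062  0.211] [280.6 158. ] [271 155] [290 161]
176 [43, 49, 88] [[0.45, -0.059, 0.179]]
178 [45, 50, 89] [[0.451, -0.06, 0.175]]
180 [43, 49, 88] [[0.45, -0.058, 0.172]]
182 [43, 47, 87] [[0.451, -0.061, 0.167]]
184 [43, 48, 87] [[0.45, -0.06, 0.163]]
186 [44, 48, 88] [[0.449, -0.059, 0.16]]
188 [43, 48, 86] [[0.45, -0.061, 0.155]]
190 [49, 50, 72] [[0.451, -0.062, 0.15]]
192 [55, 52, 55] [[0.593, -0.275, -0.0]]
194 [56, 54, 56] [[0.587, -0.266, 0.001]]
196 [57, 55, 57] [[0.582, -0.258, 0.001]]
198 [57, 56, 58] [[0.575, -0.249, 0.002]]
200 [55, 55, 55] [[0.572, -0.244, -0.0]]
202 [56, 53, 55] [[0.565, -0.234, 0.002]]
204 [58, 56, 56] [[0.56, -0.228, 0.001]]
```

The side view puts the fingertip at z≈0.149 m (pixel 281,190), but the TCP reads 0.122 m. The shut fingertip is therefore about 27 mm higher than reported, so the stroke passed over the wheel. The sideways position agrees. I'll correct the height and retry one click.

```bash
sed -i 's/,\.090)/,.063)/g; s/,\.122)/,.096)/' h.py; python3 - <<'E'
from h import *
click()
servo_line(P(XS,Y,.096),rate=.12)
shot("k3");print(current_clock())
c=capture("side")
p=pix(c,P(-.046,.025,.07))[0].astype(int);print(p,c["image"][p[1]-2:p[1]+3,p[0]-6:p[0]+7].reshape(-1,3).mean(0))
E
```

```text
contact False False [-1.  -0.2 -0.7] t 9.925
10.55
[282 227] [108.4        160.04615385 220.81538462]
```

View pics/k3.png

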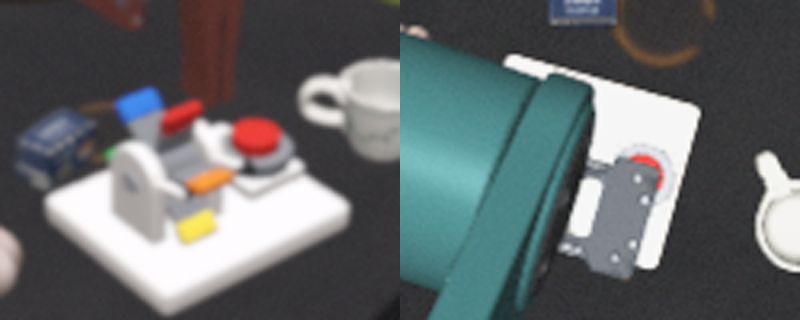

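One click worked: orange is now at the front (left crop, about 210,180), red is upright, and the timer hasn't moved. Three more clicks to go, with a colour check after each.

```bash
python3 - <<'E'
from h import *
def front():
    c=capture("side");p=pix(c,P(-.046,.025,.07))[0].astype(int)
    return np.median(c["image"][p[1]-1:p[1]+3,p[0]-5:p[0]+4].reshape(-1,3),0)
ok={"yellow":lambda b,g,r:r>150 and g>.75*r and b<.6*r,"white":lambda b,g,r:min(b,g,r)>.8*max(b,g,r),"green":lambda b,g,r:g>1.4*r}
print(front())
for n in ok:
    click();servo_line(P(XS,Y,.096),rate=.12);f=front();print(n,f)
    if not ok[n](*f):break
shot("k4");print(current_clock())
E
```

```text
[ 70.  147.  220.5]
contact False False [-0.4 -0.6  0. ] t 12.5167
yellow [ 92.5 211.  225.5]
contact False False [0.  0.1 0.8] t 14.9583
white [224.5 225.  229. ]
contact False False [ 0.4  1.2 -0.6] t 17.4
green [123.5 187.5  89. ]
18.075
```

View pics/k4.png

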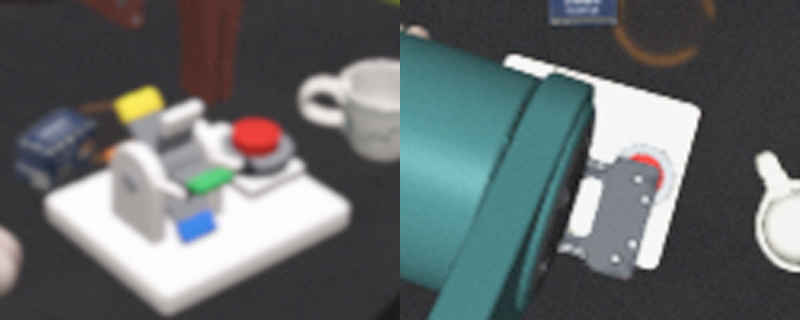

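Green is at the front between the pointers (about 210,180) and blue is below it. For the button I'll turn the tool 90° so the wide gripper body clears the wheel, then press with a force stop.

```bash
python3 - <<'E'
from h import *
q=np.load("q.npy");qs=[(Ro.from_quat(q)*Ro.from_euler('z',s)).as_quat() for s in(np.pi/2,-np.pi/2)]
B=lambda z:P(0,-.045,z)
servo_line(P(XS,Y,.15),rate=.15)
js=[inverse_kinematics(B(.13),a) for a in qs];i=min((0,1),key=lambda i:9 if js[i] is None else abs(js[i][5]));print(js[i].round(2))
move_ptp(B(.13),qs[i]);servo_line(B(.040),rate=.1)
print(current_position(),current_force())
h=servo_line(B(.012),rate=.02,contact_N=9)
print(h,current_position(),np.round(current_force(),1));sleep(.2);print(current_position(),np.round(current_force(),1))
c=capture("side");cv2.imwrite("pics/press.png",cv2.resize(c["image"][130:280,200:370],(680,600)))
print(current_clock())
E
```

```text
[-0.44  0.28  1.81 -0.    1.05 -0.19]
[ 0.47444554 -0.14630652  0.04045081] [-0.26527693 -0.05625641  0.16582363]
True [ 0.47403518 -0.14618283  0.02206415] [-1.7  0.6  9.4]
[ 0.47401901 -0.14614237  0.0220556 ] [-0.6  1.3 10.7]
22.0917
```

View pics/press.png

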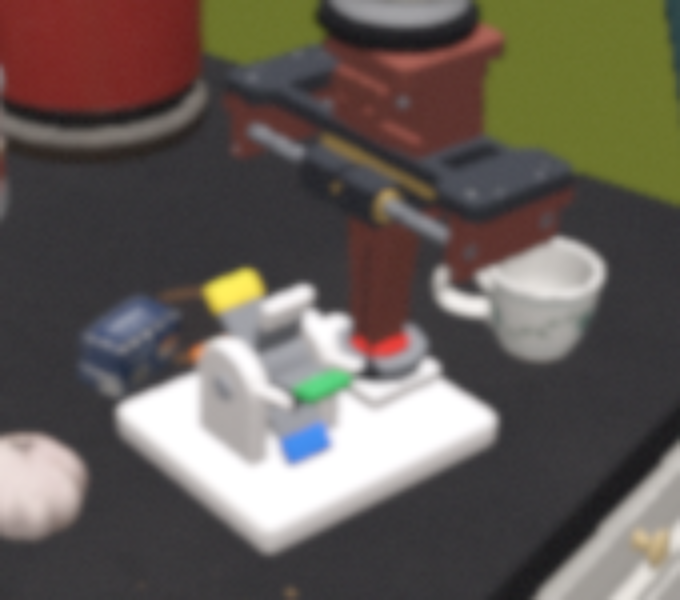

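The finger is on the button (about 380,345) and it is down: 10.7 N at exactly the predicted 6 mm of travel, against a 4 N spring. Green is still at the front. Now I'll lift and verify.

```bash
python3 - <<'E'
from h import *
servo_line(P(0,-.045,.16),rate=.1);sleep(.5)
c=capture("side");p=pix(c,P(-.046,.025,.07))[0].astype(int)
print(np.median(c["image"][p[1]-1:p[1]+3,p[0]-5:p[0]+4].reshape(-1,3),0),current_force(),current_clock())
cv2.imwrite("pics/end.png",cv2.resize(c["image"][130:280,200:370],(680,600)))
b=pix(c,P(0,-.045,.055))[0].round();print(b,world(c,[b])[0])
for q in("garlic","espresso_cup","stock_box"):print(q,world(c,[spot_in("side",q)[0]["xy"]])[0].round(3))
E
```

```text
[126. 192.  92.] [ 0.455199    0.27359231 -0.11377019] 24.175
[294. 211.] [[ 0.47214035 -0.14378965  0.05786328]]
garlic [[0.542 0.046 0.036]]
espresso_cup [[ 0.432 -0.231  0.052]]
stock_box [[0.54  0.046 0.036]]
```

View pics/end.png

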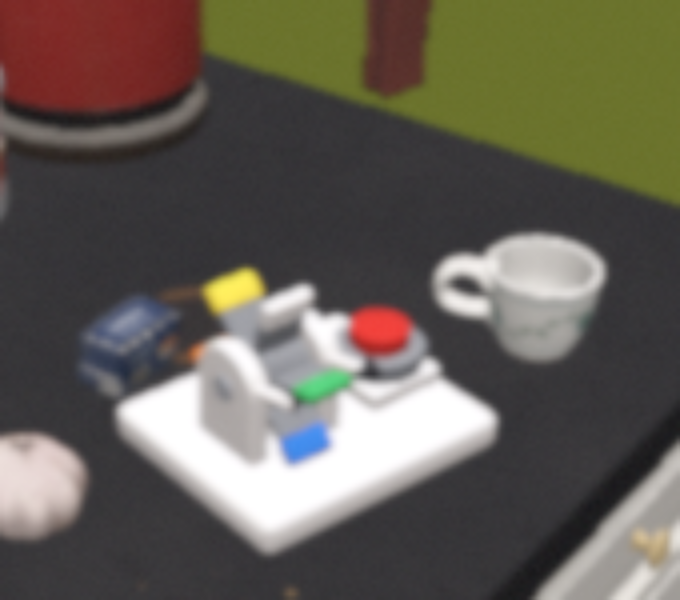

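The button is up again (about 380,330), green is at the front (about 323,387), the things around the timer haven't moved, and the arm is clear.

```bash
python3 -c "
from bench import *
print(close_job())"
```

```text
the job is handed in; nothing more can be done
None
```

The job is handed in: the green paddle rests at the front between the pointers, the start button was then pressed fully down and came back up, the timer and the things around it stayed put, and it took about 24 s.

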